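# Fit the gate blade into a leaning knife-gate valve

### The job

Take the wider of the two steel gate blades out of its wooden block and slide it down the leaning slot of the grey valve body until it is fully home on the slot's floor, then let go of it. Lower it in under control, do not let it drop into the slot, and leave the narrower blade standing where it is.

Things in the scene. Friction and masses are not known exactly. Their poses are not given: they have to be found in the camera images.
- wide_blade: The wide gate blade: flat bare-steel plate 8 mm thick, 90 mm wide, 110 mm high, a lug on top (see its point), 140 mm high in all, 0.25 to 0.5 kg. Lower corners cut off 10 mm at 45 deg. Stands in one of the two blocks, leaning up to 4 deg. Origin: middle of its foot. x: through the thickness, y: along the width, z: foot to lug. A half turn about z fits as well.
- wide_blade_lug (a point): Middle of the wide blade's lug, the place to grip it: lug 14 mm thick (x), 40 mm wide (y), from 108 to 140 mm above the foot. This point is on the blade's centre line, 124 mm above the foot. Axes as the blade's.
- narrow_blade: The narrow gate blade, for another valve: the same thickness, height and lug, but only 60 mm wide. It stands in the other block. Origin and axes as the wide blade's. Not to be moved.
- block_a: Wooden block fixed to the bench, 60 (x) x 110 (y) x 40 mm high, with a groove 10 mm wide and 26 mm deep along its y axis, open at both ends. The wide blade stands in it, the foot 14 mm above the bench. Origin: centre of its underside.
- block_b: The second wooden block, of the same size and shape; the narrow blade stands in it. Origin: centre of its underside.
- valve: Grey knife-gate valve body on a dark fixed stand (base 150 x 156 mm; 130 mm high), a bored round flange on each face. Its slot leans 30 deg from vertical, the mouth to the robot's left or left and near. Origin: centre of the slot's floor, 50 mm above the bench. z: out of the mouth along the slot, x: across the slot's 12 mm, y: along its 96 mm. A blade that is home has its origin and z axis here.
- valve_mouth (a point): Centre of the slot's mouth, 78 mm up the slot from its floor (axes as the valve's). The slot is 12 x 96 mm and 66 mm deep; flared lips above it widen to 26 mm (x) at this point. The body is 44 mm thick in x (72 over the flanges) and 160 mm wide in y with the stand's cheeks and bolts. With the blade home, 62 mm of plate and lug stand out of the mouth.
Things that resemble listed ones, but are neither listed nor needed, are in the scene too. What is shaped like the wide_blade but orange is not meant.

How it is judged:
On the way, in this order (a step that is already met when the one before it is completed fails the run):
1. the wide blade is lifted out of its block (height (world z) of wide_blade above 0.045 m), for 0.1 s.
2. the wide blade's foot is inside the slot, below the lips (z of wide_blade in the frame of valve below 0.06 m and x of wide_blade in the frame of valve between -0.008 and 0.008 m and distance between wide_blade and valve below 0.062 m).
At the end, for the whole second after the job is handed in: The wide blade is in the slot, its foot within 6 mm of the slot's floor and 9 mm of the floor's centre, in line with the slot to 7 degrees, at rest and released; the narrow blade stands in its block, within 30 mm of its start and under 14 degrees from vertical (distance between wide_blade and valve below 0.009 m and z of wide_blade in the frame of valve below 0.006 m and angle between the z axis of wide_blade and the z axis of valve, either way round below 0.12 rad and linear speed of wide_blade below 0.02 m/s and contact force between wide_blade and the fingers below 0.1 N and distance of narrow_blade from where it was at the start of the episode below 0.03 m and angle between narrow_blade's own z axis and vertical below 0.25 rad); the robot touches nothing.
It fails at once if the wide blade is dropped: it moves faster than 0.45 m/s in the slot (distance between wide_blade and valve below 0.07 m and linear speed of wide_blade above 0.45 m/s).
It fails at once if the narrow blade is moved out of its place by more than 30 mm (distance of narrow_blade from where it was at the start of the episode above 0.03 m).
It also fails if it takes over 50 s, if anything falls off the work surface, if the arm or the gripper's body presses on something with over 40 N, if the wrist force passes 120 N, or if a joint passes its speed limit or range.

### The arm

A 6-joint arm with a two-finger parallel gripper is mounted at the origin on the work surface; the furniture and walls round the work are solid. World frame = base frame: x ahead of the robot, y to its left, z up, the work surface at z = 0. Lengths are in m, angles in rad, forces in N, time in s.
With the tool pointing down it reaches from about 0.425 to 0.95 m from the base axis. Payload 3.5 kg.
Tool frame: the origin (TCP) lies on the centre line of the jaws, within the pads' length; the fingertips stand 14 mm ahead of it and the grasp point (between the pads) lies 5 mm behind it (tips_ahead is the distance from the TCP to the fingertips, in m); y points along the fingers, z is the direction in which the jaws open and shut, and the axes are right-handed (so a half turn about y gives the same grasp; the last joint's range is limited). The gripper opens to 85 mm and grips with 20 to 120 N. Pads are 22 mm wide; open, the fingers measure 114 mm over their backs; the gripper's body (76 mm by 85 mm) begins 54 mm behind the grasp point. The pads swing forward as they close: fully open they stand 13 mm farther back than shut.
Start: joints at [1.019, 0.286, 1.577, -0, 1.279, -0.15], TCP at [0.264, 0.621, 0.245] pointing down, gripper open.
Joint ranges: [-2.77, 2.77], [-0.9, 2.22], [0.21, 2.48], [-1.53, 4.67], [0.24, 2.81], [-2.84, 2.84]. Speed limits (rad/s): [2.79, 2.79, 3.14, 3.14, 3.14, 3.14].

### API

Orientations are given as a unit quaternion [x, y, z, w].
In Python, from plant import get_state, read_camera, sign_off, tips_ahead gives the robot as it stands.
- The arm moves only by the tool send_rows, never from a script. Its argument "plan" is a list of rows, each a list of 2 entries, a list of its own where there are three numbers: the shift along the tool's x, y, z in units of 12 cm (1.0 is 12 cm), then the turn, a rotation vector about the tool's x, y, z in units of 360 degrees (1.0 is 360 degrees). In form: [[[tx, ty, tz], [rx, ry, rz]], ...]. A call has 1 to 12 rows; each row shifts and turns the commanded pose from where the row before left it, along the tool's axes as they then stand; what a row does not reach is not made up. A row lasts 1/10 s, in which the tool goes at most 50 mm and 8.59 degrees, less where a joint would pass 70% of its speed; a pose out of reach is approached as far as the arm can. A call with a number of a shift or a turn outside -1 to 1 is refused whole. A call with a gripper value outside its range is refused whole. "gripper" is the closure, from 0 (fully open) to 1 (shut), set as the call begins (left out, the last holds). The fingers move at their own pace and stop on an object; "grip_force" is the grip in N (left out, the last holds). Time passes only in rows, so rows that do not move let the fingers close. It gives the time, the measured TCP pose, the force and the opening at its end, in the units of the state.
- get_state(): the state, without advancing time (a new reading comes with each control period).
- read_camera(name): name is "side" or "top"; returns a dict with "img" (400x640x3 uint8, blue, green, red), "fx", "fy", "cx", "cy" (pixels), "world_from_camera" (4x4, takes a point from camera to world coordinates). Camera axes: x right, y down, z forward; pixel columns grow to the right and rows downward; lengths in m; the calibration is good to about 2 mm. A picture is of the moment at which its call begins. There is no depth.
- sign_off(): hands the job in, once; it reports no verdict.
The state is a dict: "time": time; "qpos": joint angles; "dq": joint speeds; "joint_efforts": joint torques, N m; "eef_pos": TCP position; "tcp_rot": TCP orientation; "contact_force": force on the tool from outside, world axes, zero at the start; "wrist_torque": the same for the moment, N m; "opening": opening from 0.0 (shut) to 1.0 (fully open).
Only numpy, scipy, OpenCV 4.12 (cv2) and the standard library are available. Lean on these libraries where they do the work, as an engineer would, in place of code of your own. Each camera call takes 0.05 s, during which the arm holds its last target. There are 200 camera calls.

## Working session

There is one attempt and no reset: what is moved stays moved. The work goes in short steps, Python scripts to look and compute and a tool call to move; the robot and the scene stay as the last step left them, time stands still between calls to the robot, and variables do not carry over. Pictures are saved under pics/ and viewed, about 8 in all and at most 12, crops included, and the job is handed in when it is done.

Besides the shell and the picture viewer there is one more tool, called as a command line: name --argument value ..., lists and objects as JSON in quotes. send_rows: Moves the arm, as the interface text tells. Its arguments: {"type":"object","properties":{"plan":{"type":"array"},"gripper":{"type":"number"},"grip_force":{"type":"number"}},"required":["plan"]}

```bash
mkdir -p pics; ls; python3 - <<'E'
from plant import *
import cv2,numpy as np
np.set_printoptions(precision=4,suppress=True)
s=get_state();print(s,tips_ahead)
for n in("side","top"):
    c=read_camera(n);cv2.imwrite(f"pics/{n}0.png",c["img"]);print(n,c["fx"],c["fy"],c["cx"],c["cy"]);print(c["world_from_camera"])
E
```

```text
pics
{'time': 0.0, 'qpos': array([ 1.019 ,  0.2872,  1.5782, -0.    ,  1.2786, -0.15  ]), 'dq': array([-0.0016, -0.0001, -0.0001,  0.001 ,  0.0013, -0.0016]), 'joint_efforts': array([ -0.0014, -40.5975, -29.2628,  -0.0002,   0.0058,   0.    ]), 'eef_pos': array([0.2636, 0.6207, 0.2439]), 'tcp_rot': array([ 0.6937, -0.1414,  0.1408, -0.6921]), 'contact_force': array([-0.4062, -0.3724, -0.7146]), 'wrist_torque': array([ 0.04  , -0.017 ,  0.0254]), 'opening': 1.0039250026778077} 0.014
side 482.5623071426212 482.5623071426212 321.34594007257977 199.16773989894372
[[ 0.8918 -0.2901  0.3473  0.1508]
 [-0.4524 -0.5892  0.6695 -0.8406]
 [ 0.0105 -0.7541 -0.6567  0.7676]
 [ 0.      0.      0.      1.    ]]
top 490.3929508276329 490.3929508276329 308.25805452862255 202.42626249610234
[[-0.0009 -0.9836  0.1802  0.3561]
 [-1.      0.0025  0.0082 -0.167 ]
 [-0.0085 -0.1802 -0.9836  0.9981]
 [ 0.      0.      0.      1.    ]]
```

View pics/side0.png

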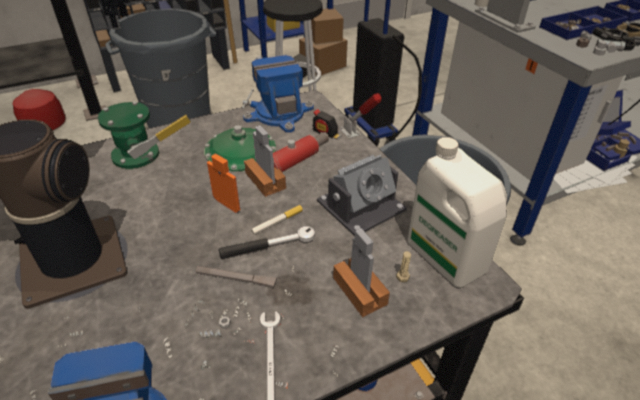

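View pics/top0.png

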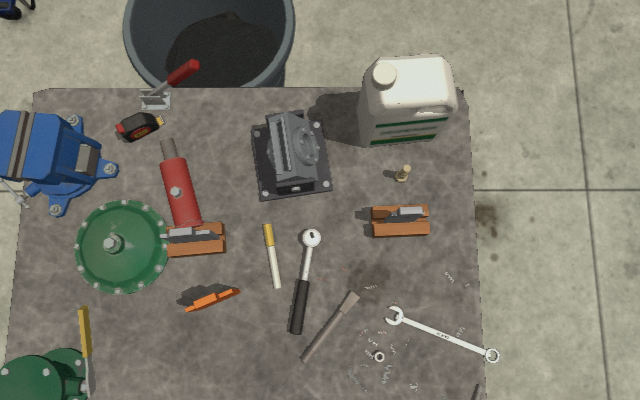

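Top view: two blocks, left at about (195,238) and right at (400,220). An orange decoy is at (210,298), and the valve is at (290,155). Next I enlarge both blocks and the valve.

```bash
python3 - <<'E'
import cv2,numpy as np
t=cv2.imread("pics/top0.png");s=cv2.imread("pics/side0.png")
R=lambda im,x,y,w,h:cv2.resize(im[y:y+h,x:x+w],(400,300),interpolation=cv2.INTER_CUBIC)
# scale 5, 80x60
cv2.imwrite("pics/crops.png",np.vstack([np.hstack([R(t,155,208,80,60),R(t,362,190,80,60)]),np.hstack([R(s,230,120,100,75),R(s,315,222,120,90)])]))
cv2.imwrite("pics/valve.png",np.hstack([cv2.resize(t[95:215,240:340],(400,480),interpolation=cv2.INTER_CUBIC),cv2.resize(s[140:260,310:410],(400,480),interpolation=cv2.INTER_CUBIC)]))
E
```

```text
(no output)
```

View pics/crops.png

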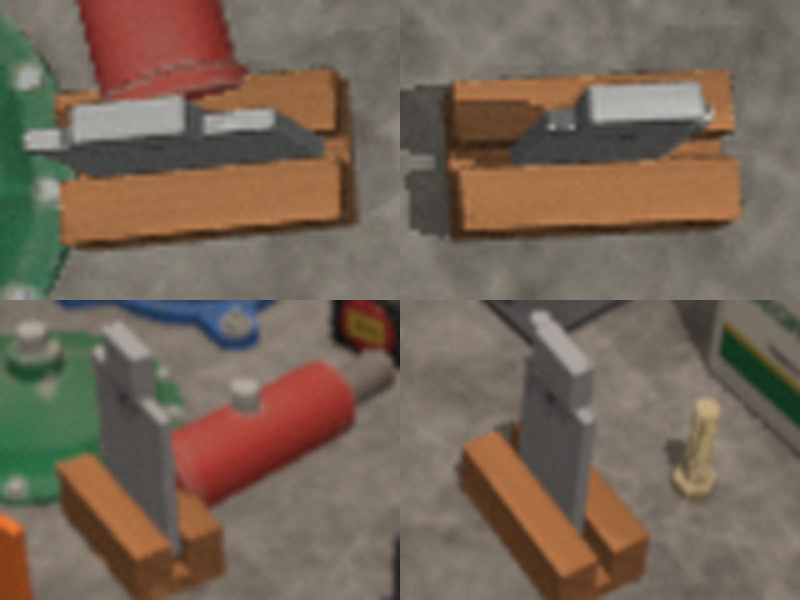

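View pics/valve.png

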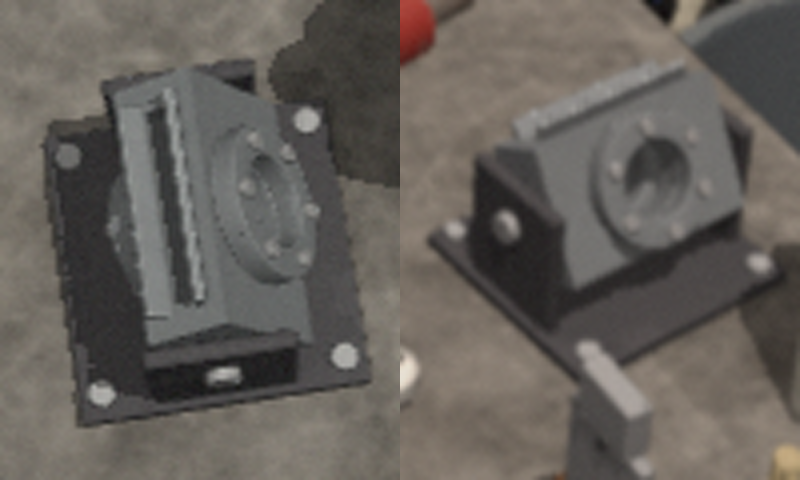

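Left block: the shoulders span about 50 px, against 33 px for the right block, so the **left** one (lug top at ~(181,232) in the top view) is the wide blade. The right one (~(488→)405,212) is the narrow blade, and the orange one is the decoy. The valve mouth lips in the top view have corners ~(269.5,122.5), (282.5,118), (290.7,170), (277,174.5).

```bash
cat > h.py <<'E'
from plant import *
import numpy as np,cv2
from scipy.spatial.transform import Rotation as Ro
np.set_printoptions(precision=4,suppress=True)
CAL={"side":(482.562,321.346,199.168,np.array([[.8918,-.2901,.3473,.1508],[-.4524,-.5892,.6695,-.8406],[.0105,-.7541,-.6567,.7676]])),
"top":(490.393,308.258,202.426,np.array([[-.0009,-.9836,.1802,.3561],[-1,.0025,.0082,-.167],[-.0085,-.1802,-.9836,.9981]]))}
def ray(n,p):
    f,cx,cy,T=CAL[n];d=T[:,:3]@[(p[0]-cx)/f,(p[1]-cy)/f,1];return T[:,3],d
def onz(n,p,z):
    o,d=ray(n,p);return o+d*(z-o[2])/d[2]
def tri(a,b):
    (o,d),(q,e)=ray("top",a),ray("side",b)
    t=np.linalg.lstsq(np.c_[d,-e],q-o,rcond=None)[0];u,v=o+d*t[0],q+e*t[1]
    return (u+v)/2,np.linalg.norm(u-v)
def proj(n,P):
    f,cx,cy,T=CAL[n];c=T[:,:3].T@(np.asarray(P)-T[:,3]);return np.array([cx+f*c[0]/c[2],cy+f*c[1]/c[2]])
E
python3 - <<'E'
from h import *
L=lambda x,y:(155+x/5-.4,208+y/5-.4)   # resize pixel-centre shift
c=[onz("top",L(*p),.154) for p in[(72,107),(185,97),(187,133),(70,140)]]
print("lug top",np.array(c),np.mean(c,0))
S=lambda x,y:(230+x/4-.375,120+y/4-.375)
print("tri lug top",tri(L(128.5,119),S(128,43)))
print("groove",onz("top",L(60,167),.04),onz("top",L(342,147),.04))
print("shoulder ends",onz("top",L(23,140),.124),onz("top",L(275,120),.124))
V=lambda x,y:(240+x/4-.375,95+y/4-.375)
m=np.array([onz("top",V(*p),z) for p,z in[((118,109),.111),((169,92),.124),((203,300),.124),((148,317),.111)]])
print("mouth",m,m.mean(0),"dims",np.linalg.norm(m[0]-m[3]),np.linalg.norm(m[1]-m[2]),np.linalg.norm(m[0]-m[1]))
b=np.array([onz("top",V(*p),.01) for p in[(45,125),(80,425),(370,382)]]);print("base",b,np.linalg.norm(np.diff(b,axis=0),axis=1))
E
python3 - <<'E'
from h import *
s=get_state();print(Ro.from_quat(s["tcp_rot"]).as_matrix())
E
```

```text
lug top [[0.4644 0.082  0.154 ]
 [0.4678 0.0428 0.154 ]
 [0.4553 0.0416 0.154 ]
 [0.4529 0.0821 0.154 ]] [0.4601 0.0621 0.154 ]
tri lug top (array([0.4606, 0.062 , 0.1538]), np.float64(0.0009058526332027507))
groove [0.4553 0.1191 0.04  ] [0.463  0.0085 0.04  ]
shoulder ends [0.4564 0.1079 0.124 ] [0.4634 0.0175 0.124 ]
mouth [[ 0.6742 -0.0855  0.111 ]
 [ 0.6778 -0.1105  0.124 ]
 [ 0.5775 -0.127   0.124 ]
 [ 0.5728 -0.1008  0.111 ]] [ 0.6256 -0.1059  0.1175] dims 0.10258855157336892 0.10160424755745008 0.02838208195757689
base [[ 0.7017 -0.0378  0.01  ]
 [ 0.5406 -0.059   0.01  ]
 [ 0.5627 -0.2079  0.01  ]] [0.1625 0.1505]
[[ 0.9204 -0.0011  0.391 ]
 [-0.391  -0.0018  0.9204]
 [-0.0003 -1.     -0.0021]]
```

send_rows --plan '[[[0, 0, 0], [0, 0.0217, 0]], [[0, 0, 0], [0, 0.0217, 0]], [[0, 0, 0], [0, 0.0217, 0]], [[0, 0, 0], [0, 0.0217, 0]], [[0, 0, 0], [0, 0.0217, 0]], [[0, 0, 0], [0, 0.0217, 0]], [[0, 0, 0], [0, 0.0217, 0]], [[0, 0, 0], [0, 0.0217, 0]]]' --gripper 0.35 --grip_force 60

```text
time: 0.9
eef_pos: [0.2638, 0.6209, 0.2445]
tcp_rot: [0.518, -0.481, 0.482, -0.517]
contact_force: [-0.3, -0.8, -0.0]
opening: 0.651
```

```bash
cat >> h.py <<'E'
def go(P,zdir=None,ydir=None):
    "print what is left to a target, in tool units"
    s=get_state();p=s["eef_pos"];R=Ro.from_quat(s["tcp_rot"]).as_matrix()
    print("t",s["time"],"p",p,"F",s["contact_force"],"open",s["opening"],"q",s["qpos"]);print("R",R.round(3).tolist())
    print("shift units",R.T@(np.asarray(P)-p)/.12)
    if zdir is not None:
        y=np.array(ydir)/np.linalg.norm(ydir);z=np.array(zdir)-y*np.dot(y,zdir);z/=np.linalg.norm(z)
        print("turn units",Ro.from_matrix(R.T@np.c_[np.cross(y,z),y,z]).as_rotvec()/(2*np.pi))
E
python3 -c "
from h import *
go([.46,.062,.2],[.997,.077,0],[0,0,-1])"
```

```text
t 0.9 p [0.2638 0.6209 0.2445] F [-0.3442 -0.8143 -0.0152] open 0.6509416444232741 q [1.019  0.2869 1.5776 0.     1.2786 0.9464]
R [[0.073, -0.001, 0.997], [-0.997, -0.001, 0.073], [0.001, -1.0, -0.001]]
shift units [4.7636 0.375  1.2935]
turn units [ 0.0001 -0.0007  0.0002]
```

send_rows --plan '[[[0.39, 0.0, 0.107], [0, 0, 0]], [[0.39, 0.0, 0.107], [0, 0, 0]], [[0.39, 0.0, 0.107], [0, 0, 0]], [[0.39, 0.0, 0.107], [0, 0, 0]], [[0.39, 0.0, 0.107], [0, 0, 0]], [[0.39, 0.0, 0.107], [0, 0, 0]], [[0.39, 0.0, 0.107], [0, 0, 0]], [[0.39, 0.0, 0.107], [0, 0, 0]], [[0.39, 0.1, 0.107], [0, 0, 0]], [[0.39, 0.1, 0.107], [0, 0, 0]], [[0.39, 0.1, 0.107], [0, 0, 0]], [[0.39, 0.05, 0.107], [0, 0, 0]]]'

```text
time: 2.1
eef_pos: [0.4608, 0.0715, 0.2019]
tcp_rot: [0.52, -0.481, 0.48, -0.519]
contact_force: [0.3, 0.9, -0.2]
opening: 0.653
```

send_rows --plan '[[[0.06, 0, 0], [0, 0, 0]], [[0, 0, 0], [0, 0, 0]]]'

```text
time: 2.3
eef_pos: [0.4619, 0.065, 0.2028]
tcp_rot: [0.519, -0.481, 0.481, -0.518]
contact_force: [0.4, 0.6, -0.1]
opening: 0.65
```

```bash
python3 -c "
from h import *
go([.46,.062,.133],[.997,.077,0],[0,0,-1])
t=read_camera('top')['img'];s=read_camera('side')['img']
print(proj('top',[.46,.062,.154]),proj('side',[.46,.062,.154]))
cv2.imwrite('pics/a.png',np.hstack([cv2.resize(t[180:280,130:230],(400,400)),cv2.resize(s[70:210,190:330],(400,400))]))"
```

```text
t 2.3 p [0.4619 0.065  0.2028] F [ 0.4424  0.5724 -0.0824] open 0.6495717236317374 q [-0.0783 -0.1455  2.1136  0.0003  1.1749 -0.1532]
R [[0.075, -0.001, 0.997], [-0.997, 0.0, 0.075], [-0.0, -1.0, -0.001]]
shift units [ 0.0244  0.5817 -0.0165]
turn units [ 0.0002 -0.0004 -0.0001]
[180.3548 231.5221] [261.153  130.4199]
```

View pics/a.png

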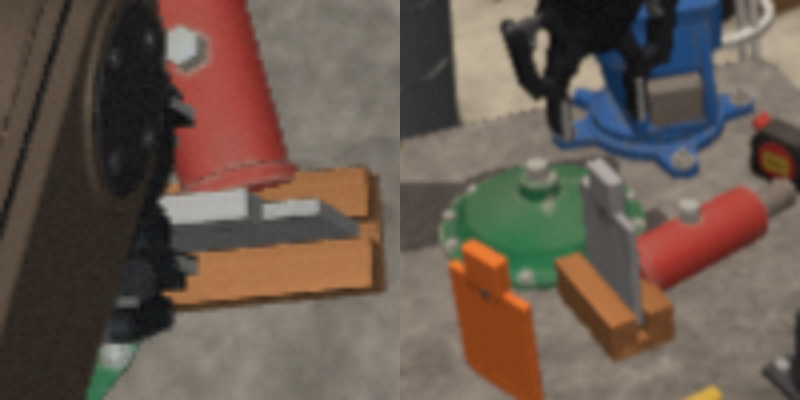

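The gripper is centred over the lug in both views (fingers straddle it, allowing for parallax), so I descend.

send_rows --plan '[[[0.01, 0.12, -0.005], [0, 0, 0]], [[0.01, 0.12, -0.005], [0, 0, 0]], [[0.0, 0.12, 0], [0, 0, 0]], [[0, 0.12, 0], [0, 0, 0]], [[0, 0.1, 0], [0, 0, 0]], [[0, 0, 0], [0, 0, 0]]]'

```text
time: 3.0
eef_pos: [0.459, 0.0648, 0.1312]
tcp_rot: [0.521, -0.481, 0.478, -0.519]
contact_force: [-0.4, 0.8, -0.4]
opening: 0.651
```

send_rows --plan '[[[0, 0, 0], [0, 0, 0]], [[0, 0, 0], [0, 0, 0]], [[0, 0, 0], [0, 0, 0]], [[0, 0, 0], [0, 0, 0]], [[0, 0, 0], [0, 0, 0]], [[0, 0, 0], [0, 0, 0]], [[0, 0, 0], [0, 0, 0]]]' --gripper 1.0 --grip_force 60

```text
time: 3.7
eef_pos: [0.4617, 0.0637, 0.1347]
tcp_rot: [-0.519, 0.48, -0.481, 0.52]
contact_force: [-1.4, 1.2, 5.4]
opening: 0.159
```

send_rows --plan '[[[0, -0.05, 0], [0, 0, 0]], [[0, -0.1, 0], [0, 0, 0]], [[0, -0.1, 0], [0, 0, 0]], [[0, -0.15, 0], [0, 0, 0]], [[0, -0.15, 0], [0, 0, 0]], [[0, -0.2, 0], [0, 0, 0]], [[0, -0.2, 0], [0, 0, 0]], [[0, -0.2, 0], [0, 0, 0]], [[0, -0.2, 0], [0, 0, 0]], [[0, -0.1, 0], [0, 0, 0]], [[0, 0, 0], [0, 0, 0]]]'

```text
time: 4.8
eef_pos: [0.4613, 0.0637, 0.3099]
tcp_rot: [-0.519, 0.479, -0.481, 0.52]
contact_force: [0.4, -1.1, -4.3]
opening: 0.153
```

```bash
python3 -c "
from h import *
zv=np.array([-.073,.495,.866]);m=np.array([.6256,-.1059,.1175]);fl=m-.078*zv
print('floor',fl)
go(fl+zv*(.124-.005+.115),[.127,-.857,.5],-zv)"
```

```text
floor [ 0.6313 -0.1445  0.05  ]
t 4.8 p [0.4613 0.0637 0.3099] F [ 0.4161 -1.0915 -4.3016] open 0.15304164165029097 q [-0.0812 -0.2393  1.995  -0.0002  1.3831 -0.1592]
R [[0.078, 0.003, 0.997], [-0.997, -0.0, 0.078], [0.001, -1.0, 0.003]]
shift units [0.8663 0.4811 1.2092]
turn units [ 0.0665  0.233  -0.0628]
```

send_rows --plan '[[[0.08, 0, 0.11], [0, 0, 0]], [[0.13, 0, 0.18], [0, 0, 0]], [[0.17, 0, 0.24], [0, 0, 0]], [[0.17, 0, 0.24], [0, 0, 0]], [[0.14, 0, 0.2], [0, 0, 0]], [[0.11, 0, 0.15], [0, 0, 0]], [[0.06, 0, 0.09], [0, 0, 0]], [[0, 0, 0], [0, 0, 0]]]'

```text
time: 5.6
eef_pos: [0.6138, -0.0284, 0.3055]
tcp_rot: [0.52, -0.482, 0.479, -0.518]
contact_force: [-0.2, 0.4, -4.2]
opening: 0.154
```

send_rows --plan '[[[0, 0, 0], [0.0056, 0.0194, -0.0052]], [[0, 0, 0], [0.0056, 0.0194, -0.0052]], [[0, 0, 0], [0.0056, 0.0194, -0.0052]], [[0, 0, 0], [0.0056, 0.0194, -0.0052]], [[0, 0, 0], [0.0056, 0.0194, -0.0052]], [[0, 0, 0], [0.0056, 0.0194, -0.0052]], [[0, 0, 0], [0.0056, 0.0194, -0.0052]], [[0, 0, 0], [0.0056, 0.0194, -0.0052]], [[0, 0, 0], [0.0056, 0.0194, -0.0052]], [[0, 0, 0], [0.0056, 0.0194, -0.0052]], [[0, 0, 0], [0.0056, 0.0194, -0.0052]], [[0, 0, 0], [0.0056, 0.0194, -0.0052]]]'

```text
time: 6.8
eef_pos: [0.612, -0.0264, 0.3068]
tcp_rot: [0.036, -0.499, 0.864, -0.062]
contact_force: [0.6, -0.5, -4.6]
opening: 0.157
```

send_rows --plan '[[[0, 0, 0], [0, 0, 0]], [[0, 0, 0], [0, 0, 0]]]'

```text
time: 7.0
eef_pos: [0.6129, -0.0268, 0.307]
tcp_rot: [0.039, -0.499, 0.863, -0.065]
contact_force: [0.5, 0.5, -4.1]
opening: 0.158
```

```bash
python3 -c "
from h import *
zv=np.array([-.073,.495,.866]);m=np.array([.6256,-.1059,.1175]);fl=m-.078*zv
go(fl+zv*(.124-.005+.115),[.127,-.857,.5],-zv)
t=read_camera('top')['img'];s=read_camera('side')['img']
cv2.imwrite('pics/b.png',np.hstack([cv2.resize(t[70:230,210:370],(400,400)),cv2.resize(s[60:220,270:430],(400,400))]))"
```

```text
t 7.0 p [ 0.6129 -0.0268  0.307 ] F [ 0.4818  0.4593 -4.0684] open 0.15848571511224688 q [-0.0196  0.1051  1.7309 -0.5432  1.2574  1.5575]
R [[-0.988, 0.074, 0.132], [-0.151, -0.493, -0.857], [0.001, -0.867, 0.499]]
shift units [-0.0087  0.4011 -0.2114]
turn units [ 0.0003  0.0008 -0.0003]
```

View pics/b.png

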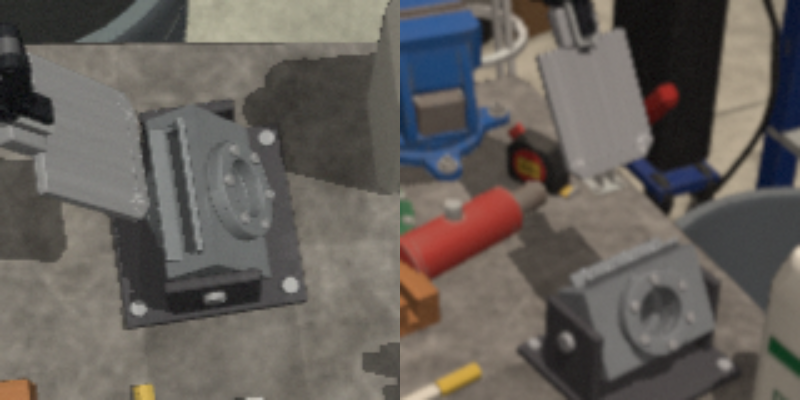

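The blade is held square and parallel to the slot in both views. I now move to the pre-insert pose, with the foot about 37 mm above the mouth.

send_rows --plan '[[[0, 0, -0.1], [0, 0, 0]], [[0, 0.04, -0.1], [0, 0, 0]], [[0, 0.08, -0.01], [0, 0, 0]], [[0, 0.1, 0], [0, 0, 0]], [[0, 0.1, 0], [0, 0, 0]], [[0, 0.06, 0], [0, 0, 0]], [[0, 0, 0], [0, 0, 0]], [[0, 0, 0], [0, 0, 0]]]'

```text
time: 7.9
eef_pos: [0.6141, -0.0293, 0.2556]
tcp_rot: [0.037, -0.498, 0.864, -0.064]
contact_force: [-0.3, 0.0, -3.7]
opening: 0.155
```

```bash
python3 -c "
from h import *
zv=np.array([-.073,.495,.866]);m=np.array([.6256,-.1059,.1175]);fl=m-.078*zv
go(fl+zv*(.124-.005+.115),[.127,-.857,.5],-zv)
t=read_camera('top')['img'];s=read_camera('side')['img']
st=get_state();R=Ro.from_quat(st['tcp_rot']).as_matrix();p=st['eef_pos']
for a,(x,y) in [('footL',(-.035,0)),('footR',(.035,0))]:
  for dz in(-.004,.004):
    P=p+R@[x,.119,dz];print(a,dz,P,(proj('top',P)-[240,95])*4,(proj('side',P)-[310,120])*4)
cv2.imwrite('pics/c.png',np.hstack([cv2.resize(t[95:215,240:340],(400,480),interpolation=cv2.INTER_CUBIC),cv2.resize(s[120:240,310:410],(400,480),interpolation=cv2.INTER_CUBIC)]))"
```

```text
t 7.9 p [ 0.6141 -0.0293  0.2556] F [-0.3124  0.0404 -3.6683] open 0.15498098430129395 q [-0.0229  0.1475  1.7801 -0.5636  1.1778  1.6108]
R [[-0.989, 0.075, 0.128], [-0.148, -0.495, -0.856], [-0.001, -0.865, 0.501]]
shift units [-0.0015  0.0194 -0.0168]
turn units [-0.0001  0.0001 -0.0003]
footL -0.004 [ 0.6576 -0.0792  0.1516] [ 94.3854 111.8761] [224.3458  84.5908]
footL 0.004 [ 0.6587 -0.0861  0.1556] [108.732  106.6366] [232.6932  84.3942]
footR -0.004 [ 0.5884 -0.0896  0.1514] [115.3055 259.9654] [125.6577 125.7933]
footR 0.004 [ 0.5894 -0.0965  0.1554] [129.948  255.2998] [133.6067 125.8596]
```

View pics/c.png

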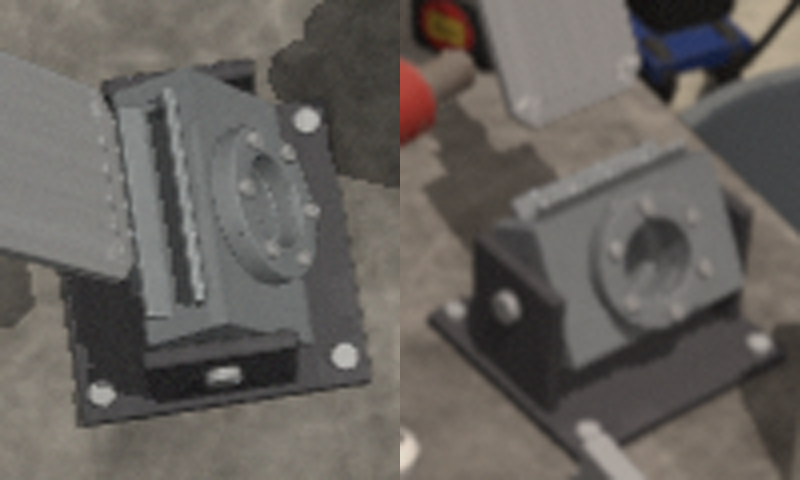

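```bash
python3 -c "
from h import *
for P in([.6778,-.1105,.124],[.5775,-.127,.124],[.6742,-.0855,.111],[.5728,-.1008,.111]): print((proj('side',P)-[310,120])*4+[400,0])"
```

```text
[679.8105 144.3331]
[539.1547 208.2497]
[649.4812 141.3349]
[507.9116 203.0381]
```

send_rows --plan '[[[0, 0.07, -0.015], [0, 0, 0]], [[0, 0.06, 0], [0, 0, 0]], [[0, 0.06, 0], [0, 0, 0]], [[0, 0.06, 0], [0, 0, 0]], [[0, 0.06, 0], [0, 0, 0]], [[0, 0.05, 0], [0, 0, 0]], [[0, 0, 0], [0, 0, 0]]]'

```text
time: 8.7
eef_pos: [0.6164, -0.0491, 0.2159]
tcp_rot: [0.038, -0.498, 0.864, -0.064]
contact_force: [0.3, 0.6, -4.6]
opening: 0.155
```

```bash
python3 -c "
from h import *
zv=np.array([-.073,.495,.866]);m=np.array([.6256,-.1059,.1175]);fl=m-.078*zv
go(fl+zv*(.119),[.127,-.857,.5],-zv)
t=read_camera('top')['img'];s=read_camera('side')['img']
cv2.imwrite('pics/d.png',np.hstack([cv2.resize(t[95:215,240:340],(400,480),interpolation=cv2.INTER_CUBIC),cv2.resize(s[120:240,310:410],(400,480),interpolation=cv2.INTER_CUBIC)]))"
```

```text
t 8.7 p [ 0.6164 -0.0491  0.2159] F [ 0.2665  0.5663 -4.5972] open 0.15541536662218824 q [-0.0561  0.1864  1.8117 -0.5813  1.1038  1.6231]
R [[-0.989, 0.073, 0.129], [-0.148, -0.495, -0.856], [0.001, -0.866, 0.5]]
shift units [-0.0066  0.6081  0.0045]
turn units [-0.      0.0003  0.    ]
```

View pics/d.png

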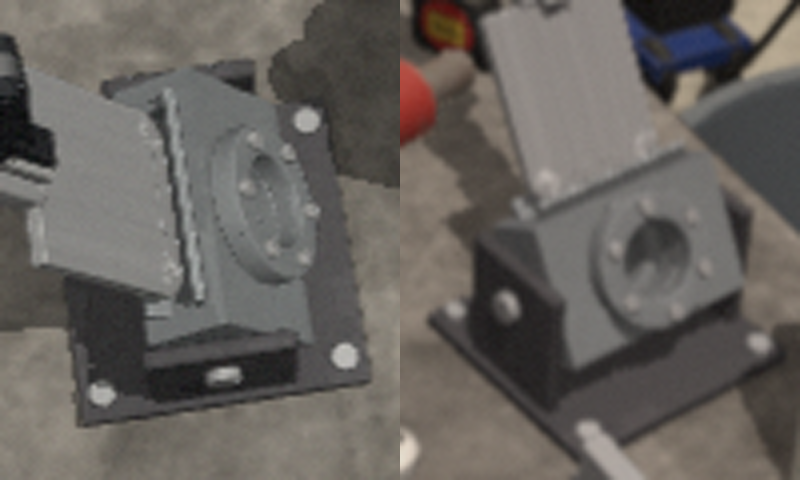

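The foot is inside the lips, free in both views and with no contact force. I continue slowly.

send_rows --plan '[[[0, 0.04, 0], [0, 0, 0]], [[0, 0.04, 0], [0, 0, 0]], [[0, 0.04, 0], [0, 0, 0]], [[0, 0.04, 0], [0, 0, 0]], [[0, 0, 0], [0, 0, 0]]]'

```text
time: 9.3
eef_pos: [0.6181, -0.0586, 0.1994]
tcp_rot: [0.037, -0.498, 0.864, -0.064]
contact_force: [0.7, -0.1, -5.2]
opening: 0.153
```

```bash
python3 -c "
from h import *
zv=np.array([-.073,.495,.866]);m=np.array([.6256,-.1059,.1175]);fl=m-.078*zv
go(fl+zv*(.119),[.127,-.857,.5],-zv);print(get_state()['wrist_torque'])"
```

```text
t 9.3 p [ 0.6181 -0.0586  0.1994] F [ 0.7063 -0.1274 -5.2078] open 0.1533030945214364 q [-0.0718  0.2052  1.8223 -0.5907  1.0704  1.6281]
R [[-0.989, 0.074, 0.129], [-0.149, -0.495, -0.856], [0.001, -0.866, 0.501]]
shift units [-0.004   0.4487  0.004 ]
turn units [-0.0001  0.0003 -0.0001]
[0.7756 0.0026 0.0303]
```

send_rows --plan '[[[0, 0.05, 0], [0, 0, 0]], [[0, 0.05, 0], [0, 0, 0]], [[0, 0.05, 0], [0, 0, 0]], [[0, 0.05, 0], [0, 0, 0]], [[0, 0.05, 0], [0, 0, 0]], [[0, 0.05, 0], [0, 0, 0]], [[0, 0, 0], [0, 0, 0]]]'

```text
time: 10.0
eef_pos: [0.6209, -0.0764, 0.1684]
tcp_rot: [0.037, -0.498, 0.864, -0.064]
contact_force: [-0.9, 0.2, -5.4]
opening: 0.15
```

```bash
python3 -c "
from h import *
zv=np.array([-.073,.495,.866]);m=np.array([.6256,-.1059,.1175]);fl=m-.078*zv
go(fl+zv*(.119),[.127,-.857,.5],-zv);print(get_state()['wrist_torque'])"
```

```text
t 10.0 p [ 0.6209 -0.0764  0.1684] F [-0.8906  0.1872 -5.3691] open 0.15014331745477802 q [-0.1013  0.2441  1.8379 -0.6097  1.0105  1.6391]
R [[-0.989, 0.074, 0.129], [-0.148, -0.495, -0.856], [0.0, -0.866, 0.501]]
shift units [-0.003   0.1503  0.0033]
turn units [-0.0001  0.0003 -0.0002]
[0.7379 0.0963 0.0168]
```

send_rows --plan '[[[0, 0.02, 0], [0, 0, 0]], [[0, 0.02, 0], [0, 0, 0]], [[0, 0.02, 0], [0, 0, 0]], [[0, 0.02, 0], [0, 0, 0]], [[0, 0.02, 0], [0, 0, 0]], [[0, 0.02, 0], [0, 0, 0]], [[0, 0, 0], [0, 0, 0]]]'

```text
time: 10.7
eef_pos: [0.622, -0.0833, 0.1566]
tcp_rot: [0.037, -0.498, 0.864, -0.064]
contact_force: [-0.2, 0.1, -5.1]
opening: 0.149
```

send_rows --plan '[[[0, 0.01, 0], [0, 0, 0]], [[0, 0.01, 0], [0, 0, 0]], [[0, 0.01, 0], [0, 0, 0]], [[0, 0, 0], [0, 0, 0]]]'

```text
time: 11.1
eef_pos: [0.6228, -0.0841, 0.1557]
tcp_rot: [0.036, -0.498, 0.864, -0.065]
contact_force: [-4.2, 4.1, 2.2]
opening: 0.158
```

```bash
python3 -c "
from h import *
zv=np.array([-.073,.495,.866]);m=np.array([.6256,-.1059,.1175]);fl=m-.078*zv
go(fl+zv*(.119),[.127,-.857,.5],-zv);print(get_state()['wrist_torque'])"
```

```text
t 11.1 p [ 0.6228 -0.0841  0.1557] F [-4.1644  4.1223  2.1527] open 0.1579585505297593 q [-0.1139  0.2623  1.8417 -0.6188  0.9848  1.6454]
R [[-0.989, 0.076, 0.127], [-0.148, -0.495, -0.856], [-0.002, -0.866, 0.501]]
shift units [ 0.0035  0.0257 -0.0011]
turn units [-0.0001  0.     -0.0004]
[ 0.9519  0.6102 -0.3316]
```

send_rows --plan '[[[0.01, 0.01, 0], [0, 0, 0]], [[0, 0.01, 0], [0, 0, 0]], [[0, 0.01, 0], [0, 0, 0]], [[0, 0, 0], [0, 0, 0]]]'

```text
time: 11.5
eef_pos: [0.6227, -0.0843, 0.1557]
tcp_rot: [0.035, -0.499, 0.864, -0.065]
contact_force: [-9.7, 13.5, 13.4]
opening: 0.155
```

```bash
python3 -c "
from h import *
zv=np.array([-.073,.495,.866]);m=np.array([.6256,-.1059,.1175]);fl=m-.078*zv
go(fl+zv*(.119),[.127,-.857,.5],-zv);print(get_state()['wrist_torque'])"
```

```text
t 11.5 p [ 0.6227 -0.0843  0.1557] F [-9.7293 13.4509 13.3869] open 0.15492068498089875 q [-0.1145  0.261   1.8433 -0.6186  0.9819  1.6465]
R [[-0.989, 0.078, 0.125], [-0.148, -0.494, -0.857], [-0.005, -0.866, 0.5]]
shift units [ 0.0022  0.0249 -0.0017]
turn units [-0.     -0.0002 -0.0008]
[ 1.3863  1.3609 -0.5916]
```

send_rows --plan '[[[0, -0.02, 0], [0, 0, 0]], [[0, 0, 0], [0, 0, 0]]]'

```text
time: 11.7
eef_pos: [0.6225, -0.0842, 0.1557]
tcp_rot: [0.035, -0.498, 0.864, -0.066]
contact_force: [-3.5, 9.2, 4.9]
opening: 0.157
```

```bash
python3 -c "
from h import *
zv=np.array([-.073,.495,.866]);m=np.array([.6256,-.1059,.1175]);fl=m-.078*zv
go(fl+zv*(.119),[.127,-.857,.5],-zv)
yv=np.array([.989,.146,0]);xv=np.cross(yv,zv)
t=read_camera('top')['img'];s=read_camera('side')['img']
for sy in(-.045,.045):
  for zz in(.11,):
    P=fl+zv*zz+yv*sy;print('shoulder',sy,(proj('top',P)-[230,95])*4,(proj('side',P)-[310,100])*4+[400,0])
cv2.imwrite('pics/e.png',np.hstack([cv2.resize(t[95:215,230:330],(400,480),interpolation=cv2.INTER_CUBIC),cv2.resize(s[100:220,310:410],(400,480),interpolation=cv2.INTER_CUBIC)]))"
```

```text
t 11.7 p [ 0.6225 -0.0842  0.1557] F [-3.5047  9.2021  4.9383] open 0.15732168107225622 q [-0.1144  0.2604  1.8442 -0.6193  0.9811  1.6458]
R [[-0.989, 0.078, 0.127], [-0.149, -0.495, -0.856], [-0.005, -0.866, 0.501]]
shift units [ 0.0011  0.0253 -0.0015]
turn units [-0.0001 -0.     -0.0009]
shoulder -0.045 [171.822  284.4349] [515.8804 226.3045]
shoulder 0.045 [145.4173  95.4019] [642.7557 173.3243]
```

View pics/e.png

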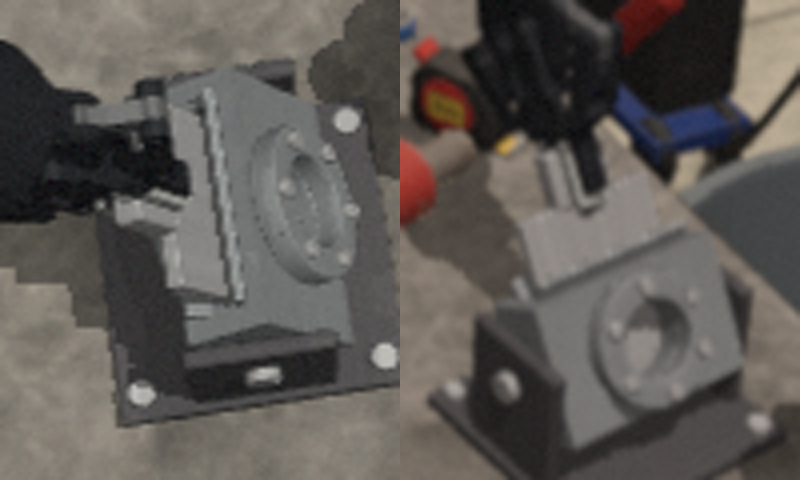

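The blade is seated: the shoulder at (520,222) in the crop is within about 1 px of the predicted home position, and the command stopped on the floor. Now I release.

send_rows --plan '[[[0, 0, 0], [0, 0, 0]], [[0, 0, 0], [0, 0, 0]], [[0, 0, 0], [0, 0, 0]], [[0, 0, 0], [0, 0, 0]], [[0, 0, 0], [0, 0, 0]], [[0, 0, 0], [0, 0, 0]]]' --gripper 0.5

```text
time: 12.4
eef_pos: [0.6215, -0.086, 0.153]
tcp_rot: [0.037, -0.498, 0.864, -0.065]
contact_force: [0.4, 0.5, -0.5]
opening: 0.501
```

```bash
python3 -c "
from h import *
zv=np.array([-.073,.495,.866]);m=np.array([.6256,-.1059,.1175]);fl=m-.078*zv
go(fl+zv*(.119),[.127,-.857,.5],-zv)"
```

```text
t 12.4 p [ 0.6215 -0.086   0.153 ] F [ 0.4169  0.4949 -0.498 ] open 0.5007418261414297 q [-0.117   0.2633  1.8463 -0.6215  0.9792  1.6458]
R [[-0.989, 0.075, 0.128], [-0.148, -0.495, -0.856], [-0.001, -0.865, 0.501]]
shift units [-0.0098 -0.0012 -0.0011]
turn units [-0.0002  0.0002 -0.0003]
```

send_rows --plan '[[[0, -0.05, 0], [0, 0, 0]], [[0, -0.1, 0], [0, 0, 0]], [[0, -0.2, 0], [0, 0, 0]], [[0, -0.3, 0], [0, 0, 0]], [[0, -0.35, 0], [0, 0, 0]], [[0, -0.3, 0], [0, 0, 0]], [[0, -0.1, 0], [0, 0, 0]], [[0, 0, 0], [0, 0, 0]]]'

```text
time: 13.2
eef_pos: [0.6096, -0.0015, 0.3013]
tcp_rot: [0.035, -0.498, 0.864, -0.067]
contact_force: [-0.2, 0.0, -0.3]
opening: 0.504
```

```bash
python3 -c "
from h import *
zv=np.array([-.073,.495,.866]);m=np.array([.6256,-.1059,.1175]);fl=m-.078*zv
yv=np.array([.989,.146,0]);xv=np.cross(yv,zv)
st=get_state();print(st['time'],st['eef_pos'],st['contact_force'])
t=read_camera('top')['img'];s=read_camera('side')['img']
for n,sy,zz in(('sh',-.045,.11),('sh',.045,.11),('lug',-.02,.14),('lug',.02,.14)):
    P=fl+zv*zz+yv*sy;print(n,sy,(proj('top',P)-[230,95])*4,(proj('side',P)-[310,100])*4+[400,0])
cv2.imwrite('pics/f.png',np.hstack([cv2.resize(t[95:215,230:330],(400,480),interpolation=cv2.INTER_CUBIC),cv2.resize(s[100:220,310:410],(400,480),interpolation=cv2.INTER_CUBIC)]))"
```

```text
13.2 [ 0.6096 -0.0015  0.3013] [-0.2315  0.0172 -0.2873]
sh -0.045 [171.822  284.4349] [515.8804 226.3045]
sh 0.045 [145.4173  95.4019] [642.7557 173.3243]
lug -0.02 [125.4775 219.5688] [537.5517 159.2923]
lug 0.02 [113.7153 133.1494] [594.5761 136.4307]
```

View pics/f.png

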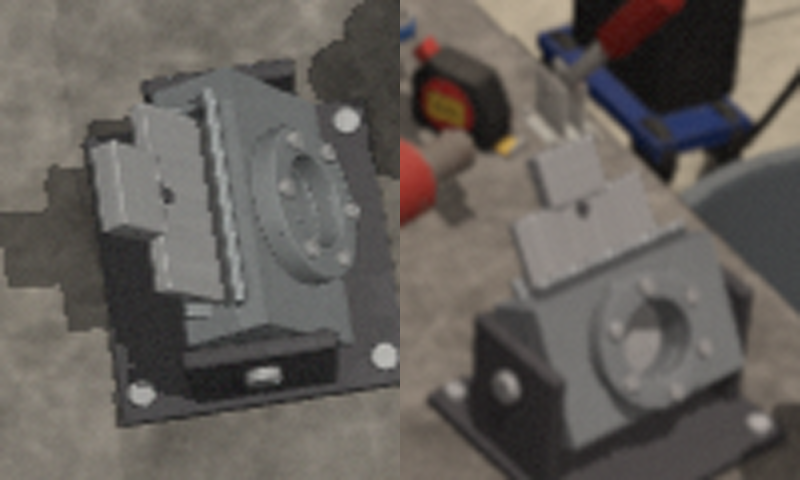

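```bash
python3 -c "
from plant import *
print(sign_off())"
```

```text
the job is handed in; nothing more can be done
None
```

I took the wide blade (left block) out by its lug, lowered it under control down the leaning slot onto the floor, let go and backed off. I signed off at about 13.3 s of the 50 s; `sign_off` gives no verdict.

**Seating:** In the last side view, the shoulders and lug top lie within about 2 crop pixels (1 mm) of the predicted home depth. Before release, three further small downward commands raised the force to about 20 N with no movement, which fits the floor.

**Release:** The gripper opened to half, and the contact force read about 0 once it had backed off.

**Disagreements:**
- **Lean:** In the top view the lug sits roughly 15–20 crop pixels (6–8 mm) farther toward the leaning side than a centred blade would. I read this as the blade resting on the slot's lower wall within its 4 mm clearance, about 3.5°, inside the 7° limit. I did not measure the angle separately.
- **Force along the slot:** There was a sideways force of up to 10 N along the slot's length at bottoming. It was gone after release.

**Narrow blade:** The arm's path never came near it. I did not measure its position again at the end.

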